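# Snap the spare knob cap onto the bean canister's lid stud

## Robot

A 7-joint arm with a two-finger parallel gripper is mounted at the origin on a cart in front of the work surface, level with it; the furniture and walls round the work are solid. World frame = base frame: x ahead of the robot, y to its left, z up, the work surface at z = 0. Lengths are in m, angles in rad, forces in N, time in s.
With the tool pointing down it reaches from about 0.425 to 0.925 m from the base axis. Payload 6.8 kg.
Tool frame: the origin (TCP) lies at the very end of the fingers, on their centre line; the grasp point (between the pads) lies 19 mm behind it; z points along the fingers, y is the line along which they close (so a half turn about z gives the same grasp; the last joint's range is limited). The gripper opens to 85 mm and grips with 20 to 120 N. Pads are 22 mm wide; open, the fingers measure 114 mm over their backs; the gripper's body (76 mm by 85 mm) begins 54 mm behind the grasp point. The pads swing forward as they close: fully open they stand 13 mm farther back than shut.
Start: joints at [1.232, 0.477, 0.022, 1.555, -0.011, 1.109, -0.083], TCP at [0.154, -0.657, 0.195] pointing down, gripper open.
Joint ranges: [-2.96, 2.96], [-0.34, 2.1], [-1.41, 1.46], [0.24, 2.44], [-1.37, 4.51], [0.17, 1.92], [-2.96, 2.96]. Speed limits (rad/s): [2.39, 2.39, 3.14, 3.14, 3.14, 3.14, 3.14].

## Interface

Orientations are given as a unit quaternion [w, x, y, z].
In Python, from station import monitor, eyes, bot gives the robot as it stands.
- The arm moves only by the shell command python3 -m creep [FORCE], which reads ROWS from standard input. ROWS is a JSON object with one list for each field, all of the same length, 1 to 20, a row being the entries at one place: sx, sy, sz (the shift in units of 50 mm), twist (a turn about the tool's z in units of 0.05 rad), jaw (the opening from 0.0 (shut) to 1.0 (fully open)); each row shifts and turns the commanded pose from where the row before left it, along the tool's axes as they then stand; what a row does not reach is not made up. A row lasts 1/10 s, in which the tool goes at most 0.05 m and 0.15 rad, less where a joint would pass 70% of its speed; a pose out of reach is approached as far as the arm can. The fingers move at their own pace and stop on an object; FORCE is the grip in N (left out, the last holds). Time passes only in rows, so rows that do not move let the fingers close. It prints the time, the measured TCP pose, the force, the opening and the grip force at its end. Input that does not fit is refused with a message, and nothing moves.
- monitor.get_obs(): the state, without advancing time (a new reading comes with each control period).
- eyes.read_camera(name): name is "side" or "top"; returns the picture (400x640x3 uint8, blue, green, red); there is no depth.
- eyes.camera_info(name): a dict with "vertical_fov" (degrees; the focal length in pixels is half the picture's height over the tangent of half this angle, whatever the lens; pixels are square), "cx", "cy" (the principal point, pixels), "view" (4x4, takes a point from world to camera coordinates). Camera axes: x right, y up, looking along -z (the intrinsics and any distortion apply to the point x, -y, -z); pixel columns grow to the right and rows downward; lengths in m; the calibration is good to about 2 mm. A picture is of the moment at which its call begins. camera_info takes no time and is no camera call.
- bot.hand_in(): hands the job in; it is judged then, once.
The state is a dict: "t": time; "q": joint angles; "joint_vel": joint speeds; "joint_torque": joint torques, N m; "eef_pos": TCP position; "tool_rot": TCP orientation; "contact_force": force on the tool from outside, world axes, zero at the start; "torque": the same for the moment, N m; "gripper_width": opening from 0.0 (shut) to 1.0 (fully open); "grasp_force": force on a finger pad.
Only numpy, scipy, OpenCV 4.12 (cv2) and the standard library are available. Lean on these libraries where they do the work, as an engineer would, in place of code of your own. Each camera call takes 0.05 s, during which the arm holds its last target. There are 200 camera calls.

## Task

The bean canister has lost its lid knob: lift the yellow snap cap out of its cavity in the blue spares tray and press it straight down over the steel stud on the wooden lid until it clicks past the sprung balls. Keep pressing after the click so that the red gasket under the cap is squeezed well down, and finish like that, with the cap still held and pressed down: do not ease off or let go at the end. Leave the grey bung in the tray and the other things on the counter where they are.

Things in the scene. Friction and masses are not known exactly. Their poses are not given: they have to be found in the camera images.
- snap_cap: yellow knob cap, white disc on top, 40 mm diameter and high, 0.04 kg; origin: centre of its underside (open mouth). Hollow from below: bore 29 mm wide, 27 mm deep; a rounded lip inside the mouth (heights 0 to 5 mm) narrows it to 21 mm. Starts upright, mouth down, in either tray cavity, 26 mm of it above the tray. Grip across its diameter, anywhere on its outside.
- bung: grey solid round bung with a black disc on top, 39 mm diameter, 30 mm high, in the other cavity of the tray. Origin: centre of its underside. Not needed; to be left there.
- tray: blue moulded spares tray, 84 x 150 x 18 mm (its own x, y, z), fixed to the counter; origin: centre of its underside. Two round cavities with thin white rims, 43 mm wide, 14 mm deep (floor 4 mm above the counter), at y = -36 and +36 mm of its own frame
- canister: squat white bean canister with a light wooden lid, 114 mm diameter, fixed to the counter; lid top 70 mm above the counter; origin: centre of its underside. On its axis stands the steel stud, 17 mm diameter, tapering over its last 6 mm to a 7 mm wide tip. Four sprung 10 mm balls stand out of its sides to a circle of 26 mm, 86 mm above the counter
- stud_tip (a point): centre of the stud's tip, 97 mm above the counter. Cap pushed down: its underside meets the balls about 89 mm above the counter; the resistance rises to roughly 9 N (at most 14) near 86 mm, drops, turns into a pull of about 12 N downwards below 83 mm (the click), and the cap lands on the gasket at 78 mm
- gasket (a joint): how far the red gasket (37 mm wide disc round the stud's foot, top 78 mm above the counter when free) is squeezed down, m: 0 free, 0.0045 fully squeezed; springy, about 4 N per mm (18 N fully squeezed), then a hard stop
- sugar_shaker: small glass sugar shaker with a grey top, 44 mm diameter, 90 mm high; origin at its underside; to be left alone
- espresso_cup: small patterned espresso cup, 60 x 83 x 52 mm; origin at its underside; to be left alone
- order_pad: blue order pad lying flat, 130 x 79 x 14 mm; origin at its underside; to be left alone
Mind the look-alikes: they are no part of the job. Several things have the shape of the canister; the one meant has the colours described above.

How it is judged:
By the outcome, as a careful person would: the job done as asked, in the order asked, and still so for the second after the job is handed in, while the arm keeps its last pose, push and grip.
It also fails if it takes over 45 s, if anything falls off the work surface, if the arm or the gripper's body presses on something with over 40 N, if the wrist force passes 120 N, or if a joint passes its speed limit or range.

## Working session

There is one attempt and no reset: what is moved stays moved. The work goes in short steps, Python scripts to look and compute and a shell command to move; the robot and the scene stay as the last step left them, time stands still between calls to the robot, and variables do not carry over. Pictures are saved under pics/ and viewed, at most 10 in all, crops included, and the job is handed in when it is done.

```bash
ls; mkdir -p pics
python3 - <<'E'
from station import monitor, eyes, bot
import cv2
for n in("side","top"):
    im=eyes.read_camera(n); cv2.imwrite(f"pics/{n}0.png",im)
    print(n,eyes.camera_info(n))
print(monitor.get_obs())
E
```

```text
pics
side {'vertical_fov': 56.7966320585877, 'cx': 315.6267891305899, 'cy': 198.26819291255518, 'view': array([[ 0.99986296,  0.00329848, -0.0162229 , -0.56934405],
       [ 0.01051382,  0.6304279 ,  0.77617661, -0.21141062],
       [ 0.01278757, -0.7762408 ,  0.63030683, -1.06673021],
       [ 0.        ,  0.        ,  0.        ,  1.        ]])}
top {'vertical_fov': 47.799693317694086, 'cx': 316.5235826183888, 'cy': 207.0990670664146, 'view': array([[ 0.30980632, -0.95078848,  0.00461569,  0.04923983],
       [ 0.89349289,  0.29279006,  0.34050614, -0.60424603],
       [-0.32510075, -0.10136687,  0.94023096, -1.68389515],
       [ 0.        ,  0.        ,  0.        ,  1.        ]])}
{'t': 0.1, 'q': array([ 1.23186755,  0.47771989,  0.02233676,  1.55631041, -0.0115037 ,
        1.1093078 , -0.08307836]), 'joint_vel': array([-0.00038729, -0.00188036, -0.00017881, -0.00122699, -0.0022229 ,
       -0.0002186 , -0.00011867]), 'joint_torque': array([ 4.71476160e-03, -5.97751737e+01,  1.61331061e+00, -2.81949413e+01,
        1.27256734e-02,  5.01610280e-03,  3.10585392e-06]), 'eef_pos': array([ 0.1542897 , -0.65653976,  0.19393903]), 'tool_rot': array([-7.95038989e-04,  9.93344194e-01,  1.15180983e-01, -1.48105856e-04]), 'contact_force': array([ 0.83906667, -0.69202622,  0.45438264]), 'torque': array([0.02068316, 0.07318029, 0.02095217]), 'grasp_force': 0.0, 'gripper_width': 1.001324447012436}
```

View pics/side0.png

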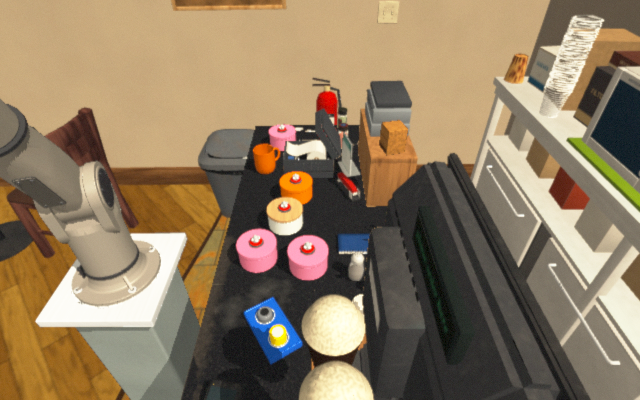

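View pics/top0.png

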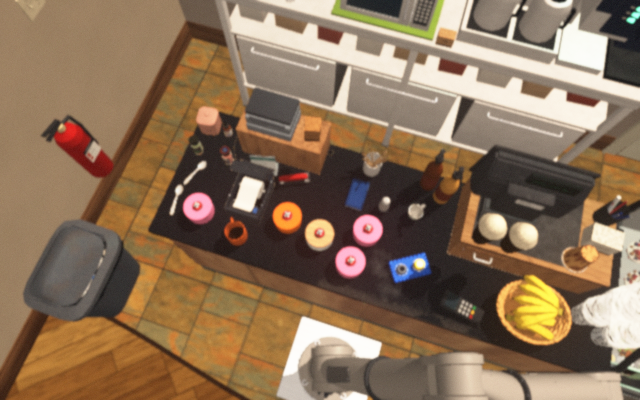

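Candidates, side/top pixels:
- **Cap:** the yellow cap is at (278,335)/(419,265). The grey bung (264,314)/(402,269) is the look-alike.
- **Canister:** the white one with the wooden lid is at (285,215)/(320,234). Look-alikes are pink (257,250), pink (308,257), orange (296,187) and far pink (282,135).

I choose the yellow cap and the white/wood canister, and check both in one crop.

```bash
cat > h.py <<'E'
import numpy as np, cv2
from station import monitor, eyes, bot
def cam(n):
    i=eyes.camera_info(n); f=200/np.tan(np.radians(i["vertical_fov"])/2)
    return f,i["cx"],i["cy"],np.array(i["view"])
def ray(n,u,v):
    f,cx,cy,V=cam(n); R,t=V[:3,:3],V[:3,3]
    return -R.T@t, R.T@np.array([(u-cx)/f,-(v-cy)/f,-1])
def onz(n,u,v,z):
    o,d=ray(n,u,v); return o+d*(z-o[2])/d[2]
def tri(a,b):
    A=np.zeros((3,3));c=np.zeros(3)
    for n,p in(("side",a),("top",b)):
        o,d=ray(n,*p); d=d/np.linalg.norm(d); P=np.eye(3)-np.outer(d,d); A+=P;c+=P@o
    return np.linalg.solve(A,c)
def blobs(im,lo,hi,box,amin=4):
    x0,y0,x1,y1=box; m=cv2.inRange(cv2.cvtColor(im[y0:y1,x0:x1],cv2.COLOR_BGR2HSV),lo,hi)
    n,_,s,c=cv2.connectedComponentsWithStats(m)
    return [(int(s[k,4]),(c[k]+[x0,y0]).round(1).tolist(),s[k,:4].tolist()) for k in range(1,n) if s[k,4]>=amin]
E
python3 - <<'E'
from h import *
s=cv2.imread("pics/side0.png");t=cv2.imread("pics/top0.png")
B={"side":(s,(255,190,315,240),(240,295,305,365)),"top":(t,(300,215,340,255),(385,248,435,287))}
for n,(im,c,tr) in B.items():
    print(n,"red",blobs(im,(0,130,80),(7,255,255),c)+blobs(im,(172,100,80),(180,255,255),c))
    print(" lid",blobs(im,(9,50,150),(25,200,255),c,20)); print(" white",blobs(im,(0,0,185),(180,60,255),c))
    print(" yellow",blobs(im,(22,130,100),(35,255,255),tr)); print(" white",blobs(im,(0,0,170),(180,90,255),tr))
    print(" blue",blobs(im,(100,120,60),(125,255,255),tr,30)); print(" dark",blobs(im,(0,0,0),(180,255,50),tr))
cr=lambda im,b:cv2.resize(im[b[1]:b[3],b[0]:b[2]],(400,300),interpolation=cv2.INTER_CUBIC)
cv2.imwrite("pics/crop1.png",np.vstack([np.hstack([cr(s,(245,187,325,247)),cr(s,(230,297,310,357))]),np.hstack([cr(t,(290,209,350,254)),cr(t,(380,246,440,291))])]))
E
```

```text
side red [(46, [284.2, 207.8], [23, 14, 13, 7]), (47, [266.2, 231.1], [0, 38, 22, 12]), (30, [303.1, 236.1], [38, 45, 22, 5]), (4, [261.5, 238.0], [6, 47, 2, 3])]
 lid [(688, [284.3, 210.1], [12, 7, 36, 27])]
 white [(30, [283.8, 204.0], [26, 11, 7, 6]), (359, [287.0, 226.7], [16, 25, 32, 20]), (23, [256.8, 237.0], [0, 45, 5, 5])]
 yellow [(200, [277.8, 336.8], [29, 30, 18, 21])]
 white [(31, [270.7, 317.5], [24, 14, 11, 15]), (11, [267.5, 316.2], [25, 19, 6, 5]), (16, [257.6, 320.1], [15, 20, 8, 9]), (7, [279.0, 324.1], [36, 29, 7, 2]), (91, [277.0, 331.5], [32, 32, 11, 10]), (35, [284.1, 340.9], [37, 35, 12, 18]), (10, [303.8, 332.5], [63, 34, 2, 8])]
 blue [(1539, [272.4, 330.8], [3, 2, 60, 68])]
 dark [(30, [244.0, 297.1], [0, 0, 10, 5]), (9, [276.3, 298.0], [35, 1, 4, 5]), (863, [294.6, 328.0], [32, 0, 33, 70]), (8, [263.6, 298.6], [22, 3, 5, 3]), (12, [245.8, 306.5], [3, 10, 7, 4]), (12, [263.9, 311.2], [22, 14, 5, 5]), (846, [249.7, 346.0], [0, 16, 30, 54])]
top red [(4, [302.0, 219.5], [2, 3, 1, 4]), (32, [318.8, 233.8], [15, 14, 9, 9]), (13, [337.8, 251.8], [36, 34, 4, 6])]
 lid [(654, [319.2, 233.7], [5, 4, 30, 31])]
 white [(11, [319.5, 231.2], [18, 15, 4, 4])]
 yellow [(16, [416.4, 266.4], [29, 15, 8, 6])]
 white [(89, [419.9, 262.3], [28, 10, 13, 10]), (28, [402.8, 267.2], [11, 15, 12, 11])]
 blue [(604, [408.9, 267.5], [4, 4, 43, 31])]
 dark [(5, [398.0, 248.8], [12, 0, 3, 3]), (8, [403.0, 249.9], [16, 0, 5, 4]), (4, [406.2, 248.2], [20, 0, 3, 2]), (536, [422.6, 270.3], [14, 0, 36, 39]), (4, [386.5, 265.5], [1, 17, 2, 2]), (15, [392.1, 280.8], [4, 28, 7, 9])]
```

View pics/crop1.png

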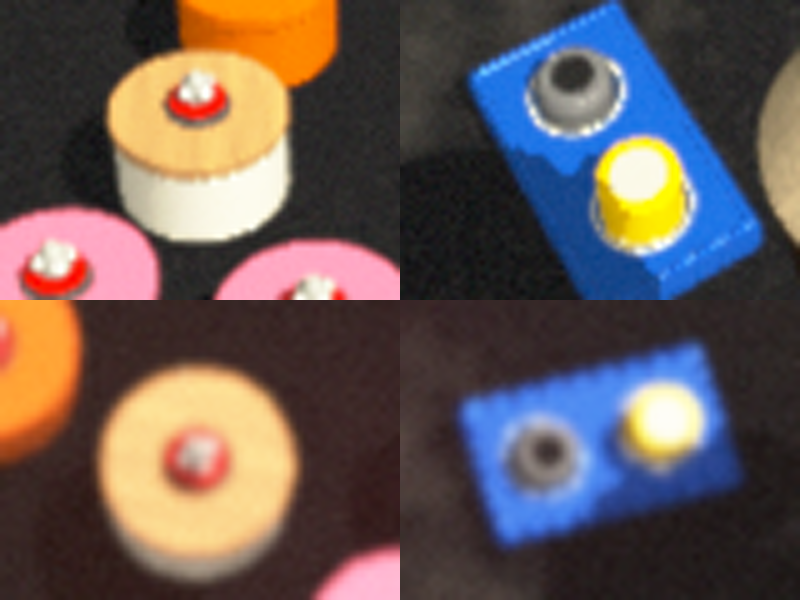

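The crop confirms both: the yellow cap with its white disc is near side (277,331)/top (419,263) in the near cavity, and the white canister with the wooden lid is the right one, stud near side (284,204).

Run:
```python
from h import *
np.set_printoptions(precision=4,suppress=True)
s=cv2.imread("pics/side0.png");t=cv2.imread("pics/top0.png")
def ell(im,lo,hi,box):
    x0,y0,x1,y1=box; m=cv2.inRange(cv2.cvtColor(cv2.resize(im[y0:y1,x0:x1],None,fx=4,fy=4,interpolation=cv2.INTER_CUBIC),cv2.COLOR_BGR2HSV),lo,hi)
    c=max(cv2.findContours(m,cv2.RETR_EXTERNAL,cv2.CHAIN_APPROX_NONE)[0],key=cv2.contourArea)
    e=cv2.fitEllipse(cv2.convexHull(c)); r=cv2.minAreaRect(c)
    f=lambda p:((np.array(p)+.5)/4-.5+[x0,y0])
    return f(e[0]),np.array(e[1])/4,f(r[0]),np.array([f(p) for p in cv2.boxPoints(r)])
def show(name,ls,lt,z):
    print(name,ls[0],ls[1],lt[0],lt[1],"side",onz("side",*ls[0],z),"top",onz("top",*lt[0],z),"tri",tri(ls[0],lt[0]))
show("lid",ell(s,(9,50,130),(25,210,255),(262,192,308,228)),ell(t,(9,50,150),(25,200,255),(300,215,340,255)),.07)
show("disc",ell(s,(0,0,190),(180,60,255),(268,322,288,339)),ell(t,(0,0,225),(180,60,255),(408,252,432,276)),.044)
show("stud",ell(s,(0,0,150),(180,70,255),(276,198,292,210)),ell(t,(0,0,120),(180,110,255),(312,226,326,240)),.09)
show("gask",ell(s,(172,100,70),(180,255,255),(274,198,296,215)),ell(t,(172,80,70),(180,255,255),(310,224,330,244)),.076)
b=ell(t,(100,120,60),(125,255,255),(380,246,440,291))
for p in b[3]: print("tray corner",p,onz("top",*p,.018))
for n,p in(("side",(264.4,311.4)),("top",(402.2,269.3))): print("bung",onz(n,*p,.034))
```

```text
lid [284.189  209.6328] [27.0564 37.8753] [319.1784 233.6618] [29.6225 30.981 ] side [0.4714 0.1848 0.07  ] top [0.4682 0.1936 0.07  ] tri [0.4703 0.1942 0.062 ]
disc [277.1593 331.4137] [ 9.7626 11.0216] [419.5062 262.2449] [ 8.6531 11.6723] side [ 0.4811 -0.2193  0.044 ] top [ 0.4871 -0.2162  0.044 ] tri [ 0.484  -0.2176  0.0444]
stud [284.0049 204.0059] [6.1355 7.127 ] [319.4761 231.2693] [5.7495 6.7355] side [0.4719 0.1884 0.09  ] top [0.4722 0.1939 0.09  ] tri [0.4723 0.1938 0.0861]Traceback (most recent call last):
  File "<stdin>", line 15, in <module>
  File "<stdin>", line 6, in ell
ValueError: max() iterable argument is empty
```

Run:
```python
from h import *
np.set_printoptions(precision=3,suppress=True)
t=cv2.imread("pics/top0.png")
m=cv2.inRange(cv2.cvtColor(t[246:291,380:440],cv2.COLOR_BGR2HSV),(100,90,40),(125,255,255))
r=cv2.minAreaRect(max(cv2.findContours(m,0,1)[0],key=cv2.contourArea)); print([onz("top",*(p+[380,246]),.018)[:2] for p in cv2.boxPoints(r)],"centre",onz("top",r[0][0]+380,r[0][1]+246,.018))
b=tri((264.4,311.4),(402.2,269.3));print("bung",b,onz("side",264.4,311.4,.034),onz("top",402.2,269.3,.034))
print("bread",tri((334,325),(492,227)),tri((336,390),(523,236)))
print("pinks",tri((257,237),(349,259)),tri((308,244),(367,227)),"orange",tri((296,180),(287,216)))
print("shaker",tri((357,256),(385,200)),"board edge",onz("top",455,225,.0),onz("top",448,257,0),"terminal",onz("top",463,309,.03))
```

```text
[array([ 0.461, -0.095]), array([ 0.549, -0.233]), array([ 0.464, -0.277]), array([ 0.378, -0.142])] centre [ 0.463 -0.187  0.018]
bung [ 0.442 -0.159  0.034] [ 0.444 -0.159  0.034] [ 0.441 -0.16   0.034]
bread [ 0.603 -0.379  0.323] [ 0.6   -0.48   0.334]
pinks [0.404 0.052 0.083] [0.549 0.021 0.085] orange [0.5  0.34 0.07]
shaker [ 0.683 -0.017  0.078] board edge [ 0.7   -0.326  0.   ] [ 0.557 -0.328 -0.   ] terminal [ 0.365 -0.42   0.03 ]
```

Cap–bung spacing is 72 mm and the cap top is at z = 44 mm, both as specified. I will close across the tray's x axis (34°), clear of the bung. First: rise, travel, turn.

The rows are not in the units I measure in: shifts go in units of 50 mm and turns go in units of 0.05 rad. I convert before sending: -0.03 m is -0.6, 0.035 m is 0.7.

```bash
echo '{"sx":[0, 0.7, 0.7, 0.7, 0.7, 0.7, 0.7, 0.7, 0.7, 0.7, 0.7, 0.7, 0.7], "sy":[0, -0.58, -0.58, -0.58, -0.58, -0.58, -0.58, -0.58, -0.58, -0.58, -0.58, -0.58, -0.58], "sz":[-0.6, 0, 0, 0, 0, 0, 0, 0, 0, 0, 0, 0, 0], "twist":[0, 0, 0, 0, 0, 0, 0, 0, 0, 0, 0, 0, 0], "jaw":[1, 1, 1, 1, 1, 1, 1, 1, 1, 1, 1, 1, 1]}' | python3 -m creep 40
echo '{"sx":[0, 0, 0, 0, 0, 0, 0, 0, 0, 0, 0, 0, 0, 0], "sy":[0, 0, 0, 0, 0, 0, 0, 0, 0, 0, 0, 0, 0, 0], "sz":[0, 0, 0, 0, 0, 0, 0, 0, 0, 0, 0, 0, 0, 0], "twist":[-3, -3, -3, -3, -3, -3, -3, -3, -3, -3, -3, -3, -2.6, 0], "jaw":[1, 1, 1, 1, 1, 1, 1, 1, 1, 1, 1, 1, 1, 1]}' | python3 -m creep
cat >> h.py <<'E'
from scipy.spatial.transform import Rotation
def togo(P):
    o=monitor.get_obs(); R=Rotation.from_quat(o["tool_rot"],scalar_first=True).as_matrix()
    return (R.T@(np.array(P)-o["eef_pos"])).round(4), "tooly deg",np.degrees(np.arctan2(R[1,1],R[0,1])).round(1),"tilt",R[:,2].round(3),"q",o["q"].round(2),"F",o["contact_force"].round(1),"t",o["t"],o["eef_pos"].round(4)
E
python3 - <<'E'
from h import *
print(togo([.484,-.2176,.08]))
for n in("side","top"): cv2.imwrite(f"pics/{n}1.png",eyes.read_camera(n))
a=cv2.imread("pics/side1.png")[170:400,180:400];b=cv2.imread("pics/top1.png")[180:320,340:480]
cv2.imwrite("pics/v1.png",np.hstack([cv2.resize(a,(400,418)),cv2.resize(b,(400,418))]))
E
```

```text
t: 1.4
eef_pos: [0.4842, -0.2207, 0.2247]
tool_rot: [-0.0, 0.993, 0.115, -0.0]
contact_force: [-0.1, 0.0, -0.8]
gripper_width: 1.001
grasp_force: 0.0
t: 2.8
eef_pos: [0.4833, -0.2222, 0.2244]
tool_rot: [-0.0, 0.471, 0.882, 0.0]
contact_force: [-1.0, -0.4, -1.1]
gripper_width: 0.999
grasp_force: 0.0
(array([0.0034, 0.0032, 0.1444]), 'tooly deg', np.float64(33.9), 'tilt', array([-0.001,  0.   , -1.   ]), 'q', array([ 0.77,  0.26, -0.54,  1.83,  0.15,  1.09,  0.77]), 'F', array([-1. , -0.4, -1.1]), 't', 2.8, array([ 0.4833, -0.2222,  0.2244]))
```

View pics/v1.png

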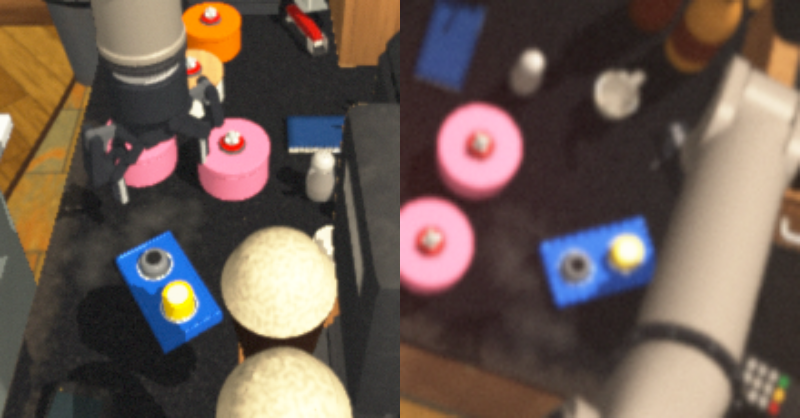

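The picture shows the open fingers above the tray, tips at side (249,279) and (292,258), with closing line across the tray. I use their midpoint to check the side calibration.

```bash
python3 - <<'E'
from h import *
for z in(.224,.237):print(onz("side",270.2,268.5,z),onz("side",248.8,278.9,z),onz("side",291.6,258,z))
E
echo '{"sx":[0.06, 0, 0, 0, 0], "sy":[0.06, 0, 0, 0, 0], "sz":[0.9, 0.9, 0.8, 0.4, 0], "twist":[0, 0, 0, 0, 0], "jaw":[1, 1, 1, 1, 1]}' | python3 -m creep
python3 - <<'E'
from h import *
print(togo([.484,-.2176,.021]))
cv2.imwrite("pics/v2.png",cv2.resize(eyes.read_camera("side")[270:370,200:330],(780,600)))
E
```

```text
[ 0.47814599 -0.18261735  0.224     ] [ 0.43692354 -0.20956145  0.224     ] [ 0.52163408 -0.15389628  0.224     ]
[ 0.48045158 -0.19361403  0.237     ] [ 0.44011752 -0.21997746  0.237     ] [ 0.52300247 -0.16551192  0.237     ]
t: 3.4
eef_pos: [0.482, -0.2172, 0.0718]
tool_rot: [-0.003, 0.472, 0.882, -0.0]
contact_force: [0.5, 0.4, 0.2]
gripper_width: 1.008
grasp_force: 0.0
(array([-0.0017,  0.0016,  0.0508]), 'tooly deg', np.float64(33.7), 'tilt', array([-0.006,  0.002, -1.   ]), 'q', array([ 0.7 ,  0.44, -0.49,  1.98,  0.29,  0.79,  0.63]), 'F', array([0.5, 0.4, 0.2]), 't', 3.4, array([ 0.482 , -0.2172,  0.0718]))
```

View pics/v2.png

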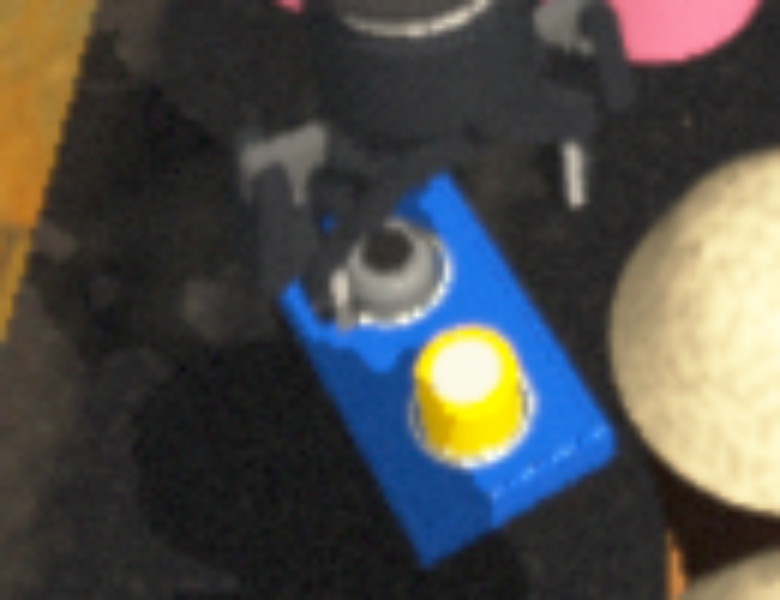

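Run:
```python
from h import *
for z in(.072,.085,.1,.115):print(z,onz("side",276.7,314.3,z).round(4),onz("side",257.2,324.2,z).round(4),onz("side",296.2,304.7,z).round(4))
```

```text
0.072 [ 0.4801 -0.1922  0.072 ] [ 0.4376 -0.2178  0.072 ] [ 0.5246 -0.1662  0.072 ]
0.085 [ 0.4819 -0.2008  0.085 ] [ 0.4401 -0.226   0.085 ] [ 0.5257 -0.1753  0.085 ]
0.1 [ 0.484  -0.2108  0.1   ] [ 0.443  -0.2354  0.1   ] [ 0.5269 -0.1858  0.1   ]
0.115 [ 0.4861 -0.2207  0.115 ] [ 0.446  -0.2449  0.115 ] [ 0.5281 -0.1962  0.115 ]
```

The side view shows the tips at (257,324) and (296,305), and the cap disc at (277,331). The tips' midpoint ray does not match the TCP height, so I cross-check in the top view before going down.

Run:
```python
from h import *
def proj(n,P):
    f,cx,cy,V=cam(n); c=V[:3,:3]@np.array(P)+V[:3,3]; return (cx+f*c[0]/-c[2],cy+f*c[1]/c[2])
im=eyes.read_camera("top"); s=eyes.read_camera("side")
e=np.array([np.cos(.588),np.sin(.588),0])*.05; T=np.array([.482,-.2172,.085])
for n,i in(("top",im),("side",s)):
    for P in(T,T+e,T-e): 
        u,v=proj(n,P); print(n,round(u,1),round(v,1))
cv2.imwrite("pics/v3.png",np.hstack([cv2.resize(im[210:290,380:460],(400,400),interpolation=2),cv2.resize(s[280:360,237:317],(400,400),interpolation=2)]))
```

```text
top 421.8 261.2
top 417.3 249.0
top 426.3 273.5
side 276.1 320.6
side 295.0 309.9
side 256.3 331.9
```

View pics/v3.png

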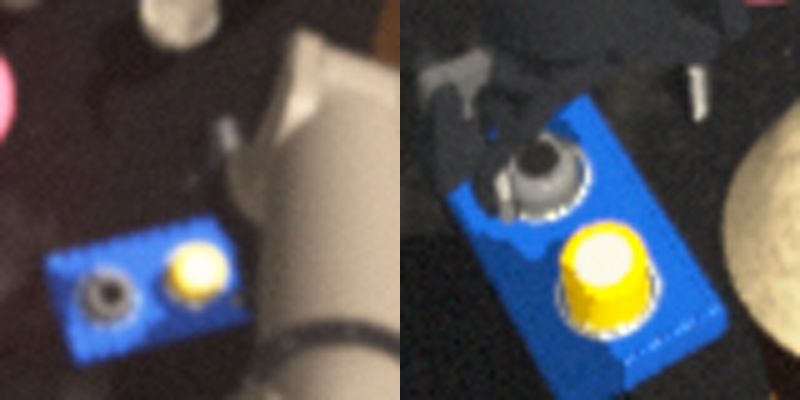

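Run:
```python
from h import *
for b in((418.6,246.6),(427,241.6),(425,238)):
    P=tri((297,303.6),b);o,d=ray("side",297,303.6);d/=np.linalg.norm(d);print(P.round(4),"miss",np.linalg.norm(np.cross(P-o,d)).round(4))
print(monitor.get_obs()["eef_pos"],monitor.get_obs()["gripper_width"])
```

```text
[ 0.5283 -0.1883  0.1071] miss 0.001
[ 0.5375 -0.2112  0.1457] miss 0.0063
[ 0.5433 -0.2042  0.1421] miss 0.0135
[ 0.48563027 -0.2183206   0.07606397] 0.9958425060327436
```

The right tip triangulates to (.528,-.188), 52 mm from the TCP at 35° with 1 mm miss. The xy agrees; open tips just sit higher. Descend and grip.

```bash
echo '{"sx":[0, 0, 0, 0], "sy":[0, 0, 0, 0], "sz":[0.4, 0.4, 0.24, 0], "twist":[0, 0, 0, 0], "jaw":[1, 1, 1, 1]}' | python3 -m creep
echo '{"sx":[0, 0, 0, 0, 0, 0, 0, 0], "sy":[0, 0, 0, 0, 0, 0, 0, 0], "sz":[0, 0, 0, 0, 0, 0, 0, 0], "twist":[0, 0, 0, 0, 0, 0, 0, 0], "jaw":[0.3, 0.2, 0, 0, 0, 0, 0, 0]}' | python3 -m creep 60
python3 - <<'E'
from h import *
print(togo([.484,-.2176,.021]))
E
```

```text
t: 3.95
eef_pos: [0.4843, -0.2181, 0.0226]
tool_rot: [-0.0, 0.471, 0.882, -0.0]
contact_force: [-0.2, 0.7, -0.1]
gripper_width: 0.998
grasp_force: 0.0
t: 4.75
eef_pos: [0.4845, -0.2181, 0.0228]
tool_rot: [0.0, 0.471, 0.882, -0.0]
contact_force: [-0.8, 0.2, 0.1]
gripper_width: -0.005
grasp_force: 0.0
(array([ 0.0007, -0.0001,  0.0018]), 'tooly deg', np.float64(33.8), 'tilt', array([ 0., -0., -1.]), 'q', array([ 0.67,  0.52, -0.45,  2.01,  0.35,  0.69,  0.58]), 'F', array([-0.8,  0.2,  0.1]), 't', 4.75, array([ 0.4845, -0.2181,  0.0228]))
```

The fingers shut on nothing, so I look.

Run:
```python
from h import *
im=eyes.read_camera("top"); s=eyes.read_camera("side")
cv2.imwrite("pics/top4.png",im);cv2.imwrite("pics/side4.png",s)
cv2.imwrite("pics/v4.png",np.hstack([cv2.resize(im[210:290,380:460],(400,400),interpolation=2),cv2.resize(s[280:360,237:317],(400,400),interpolation=2)]))
```

```text
(no output)
```

View pics/v4.png

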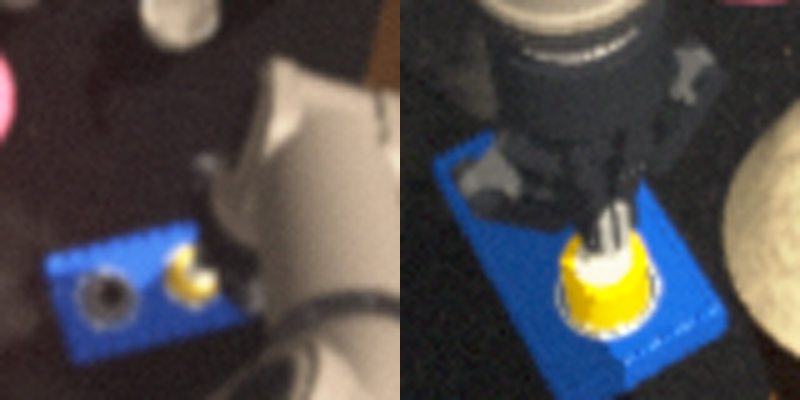

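Run:
```python
from h import *
for a in((278,329.5),(279,331)):
  for b in((421.4,263.6),(420.5,265)):
    P=tri(a,b);o,d=ray("side",*a);d/=np.linalg.norm(d);print(P.round(4),"miss",np.linalg.norm(np.cross(P-o,d)).round(4))
print(onz("side",278,329.5,.045),onz("side",278,329.5,.05))
```

```text
[ 0.4826 -0.2221  0.0548] miss 0.0018
[ 0.4799 -0.2199  0.0491] miss 0.0041
[ 0.4844 -0.2228  0.0495] miss 0.002
[ 0.4816 -0.2206  0.0437] miss 0.0044
[ 0.48283635 -0.21502739  0.045     ] [ 0.48349022 -0.21808186  0.05      ]
```

The picture shows the shut fingers hovering on top of the white disc at side (278,330), with the cap untouched. The true tip height is about 0.050, though the TCP reads 0.023, so true z ≈ reading + 27 mm; xy is right. Reopen, go down 30 mm more, and grip.

```bash
echo '{"sx":[0, 0, 0, 0, 0, 0, 0, 0, 0], "sy":[0, 0, 0, 0, 0, 0, 0, 0, 0], "sz":[0, 0, 0, 0, 0, 0, 0.2, 0.2, 0], "twist":[0, 0, 0, 0, 0, 0, 0, 0, 0], "jaw":[1, 1, 1, 1, 1, 1, 1, 1, 1]}' | python3 -m creep
echo '{"sx":[0, 0, 0], "sy":[0, 0, 0], "sz":[0.1, 0.1, 0], "twist":[0, 0, 0], "jaw":[1, 1, 1]}' | python3 -m creep
echo '{"sx":[0, 0, 0, 0, 0, 0, 0, 0], "sy":[0, 0, 0, 0, 0, 0, 0, 0], "sz":[0, 0, 0, 0, 0, 0, 0, 0], "twist":[0, 0, 0, 0, 0, 0, 0, 0], "jaw":[0.6, 0.4, 0.2, 0, 0, 0, 0, 0]}' | python3 -m creep 60
```

```text
t: 5.75
eef_pos: [0.483, -0.2176, 0.0009]
tool_rot: [-0.002, 0.471, 0.882, -0.0]
contact_force: [-0.9, -0.0, 0.6]
gripper_width: 1.003
grasp_force: 0.0
t: 6.05
eef_pos: [0.4841, -0.2179, -0.0079]
tool_rot: [-0.001, 0.471, 0.882, -0.0]
contact_force: [-0.7, 0.1, 0.1]
gripper_width: 1.001
grasp_force: 0.0
t: 6.85
eef_pos: [0.483, -0.2195, -0.0065]
tool_rot: [-0.001, 0.472, 0.882, -0.001]
contact_force: [-5.3, -2.6, 10.1]
gripper_width: 0.44
grasp_force: 59.1
```

To row units: -0.03 m is -0.6, -0.02 m is -0.4.

```bash
echo '{"sx":[0, 0, 0, 0, 0, 0, 0], "sy":[0, 0, 0, 0, 0, 0, 0], "sz":[-0.4, -0.6, -0.6, -0.6, -0.6, -0.2, 0], "twist":[0, 0, 0, 0, 0, 0, 0], "jaw":[0, 0, 0, 0, 0, 0, 0]}' | python3 -m creep
python3 - <<'E'
from h import *
print(togo([.471,.192,.145]))
s=eyes.read_camera("side");cv2.imwrite("pics/side5.png",s)
print("yellow",blobs(s,(22,130,90),(35,255,255),(200,200,340,360)))
E
```

```text
t: 7.55
eef_pos: [0.4854, -0.2186, 0.1441]
tool_rot: [0.002, 0.471, 0.882, -0.0]
contact_force: [-0.5, -0.4, -1.1]
gripper_width: 0.436
grasp_force: 60.7
(array([ 0.3493,  0.2163, -0.0016]), 'tooly deg', np.float64(33.8), 'tilt', array([ 0.003, -0.002, -1.   ]), 'q', array([ 0.74,  0.35, -0.53,  1.92,  0.22,  0.92,  0.7 ]), 'F', array([-0.5, -0.4, -1.1]), 't', 7.55, array([ 0.4854, -0.2186,  0.1441]))
yellow [(5, [291.4, 201.6], [91, 0, 2, 4]), (4, [299.8, 207.5], [99, 6, 2, 4]), (5, [214.0, 233.2], [13, 32, 3, 3]), (13, [215.8, 237.4], [12, 35, 7, 6]), (5, [219.8, 236.6], [19, 35, 3, 4]), (50, [209.9, 245.3], [4, 38, 12, 14]), (302, [275.7, 298.0], [65, 83, 20, 28])]
```

Held and lifted: the yellow moved up to side (276,298). Carry it over to the canister.

To row units: 0.039 m is 0.78, 0.037 m is 0.74.

```bash
echo '{"sx":[0.78, 0.78, 0.78, 0.78, 0.78, 0.78, 0.78, 0.78, 0.74, 0, 0], "sy":[0.48, 0.48, 0.48, 0.48, 0.48, 0.48, 0.48, 0.48, 0.48, 0, 0], "sz":[0, 0, 0, 0, 0, 0, 0, 0, 0, 0, 0], "twist":[0, 0, 0, 0, 0, 0, 0, 0, 0, 0, 0], "jaw":[0, 0, 0, 0, 0, 0, 0, 0, 0, 0, 0]}' | python3 -m creep
python3 - <<'E'
from h import *
print(togo([.471,.192,.145]))
s=eyes.read_camera("side");cv2.imwrite("pics/side6.png",s);t=eyes.read_camera("top");cv2.imwrite("pics/top6.png",t)
print("yellow",blobs(s,(22,130,90),(35,255,255),(255,130,325,240)),blobs(t,(22,110,80),(35,255,255),(290,190,380,260)))
for n,p in(("side",(275.7,298)),):
  for z in(.16,.175,.19): print(onz(n,*p,z))
cv2.imwrite("pics/v6.png",np.hstack([cv2.resize(s[150:240,240:330],(400,400),interpolation=2),cv2.resize(t[185:265,285:365],(400,400),interpolation=2)]))
E
```

```text
t: 8.7
eef_pos: [0.4684, 0.1927, 0.1411]
tool_rot: [-0.001, 0.47, 0.883, -0.001]
contact_force: [0.8, -0.2, -0.4]
gripper_width: 0.435
grasp_force: 60.8
(array([-0.0021,  0.0017, -0.0039]), 'tooly deg', np.float64(34.0), 'tilt', array([-0.003, -0.001, -1.   ]), 'q', array([ 0.08,  0.35, -0.71,  1.97,  0.28,  0.93, -0.18]), 'F', array([ 0.8, -0.2, -0.4]), 't', 8.7, array([0.4684, 0.1927, 0.1411]))
yellow [(168, [281.7, 183.1], [20, 42, 14, 20]), (4, [299.5, 205.0], [44, 74, 2, 3])] [(23, [315.7, 225.7], [23, 33, 6, 7])]
[ 0.48674338 -0.21033956  0.16      ]
[ 0.48895522 -0.22118772  0.175     ]
[ 0.49116707 -0.23203588  0.19      ]
```

View pics/v6.png

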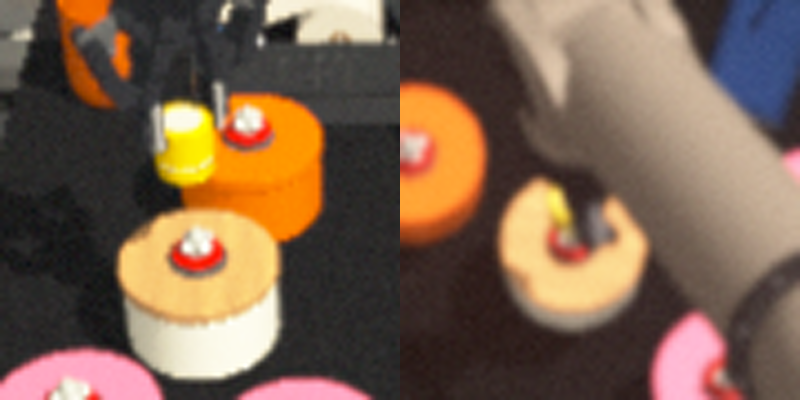

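The picture shows the cap held upright, with the disc at side (282,177) and the stud below it at (284.5,204). Slightly left of the stud; work out the offset.

Run:
```python
from h import *
for z in(.188,.192,.196): print("disc",onz("side",282.1,177.5,z).round(4))
print("yellow mid",onz("side",281.6,183.1,.172).round(4))
for z in(.085,.088,.09): print("stud",onz("side",284.3,204,z).round(4),onz("top",319.4,231.4,z).round(4))
print("gasket/side",onz("side",240+197/4.444,150+254/4.444,.076).round(4))
print("yaw hyp: before, disc(tray) side",onz("side",277.16,331.4,.044).round(4))
print(np.mean([monitor.get_obs()["eef_pos"] for _ in range(5)],0))
```

```text
disc [0.4728 0.1933 0.188 ]
disc [0.4735 0.1877 0.192 ]
disc [0.4742 0.1822 0.196 ]
yellow mid [0.4706 0.1871 0.172 ]
stud [0.4721 0.1944 0.085 ] [0.4731 0.1944 0.085 ]
stud [0.4725 0.1908 0.088 ] [0.4722 0.1942 0.088 ]
stud [0.4728 0.1884 0.09  ] [0.4716 0.194  0.09  ]
gasket/side [0.4719 0.1897 0.076 ]
yaw hyp: before, disc(tray) side [ 0.4811 -0.2193  0.044 ]
[0.46918478 0.19036923 0.14138424]
```

```bash
echo '{"sx":[0, 0, 0, 0], "sy":[0.06, 0, 0, 0], "sz":[0.4, 0.4, 0, 0], "twist":[0, 0, 0, 0], "jaw":[0, 0, 0, 0]}' | python3 -m creep
python3 - <<'E'
from h import *
print(togo([.472,.193,.1]))
s=eyes.read_camera("side");t=eyes.read_camera("top")
cv2.imwrite("pics/v7.png",np.hstack([cv2.resize(s[170:230,255:315],(400,400),interpolation=2),cv2.resize(t[205:255,295:345],(400,400),interpolation=2)]))
E
```

```text
t: 9.2
eef_pos: [0.4722, 0.1923, 0.1026]
tool_rot: [-0.0, 0.472, 0.882, -0.001]
contact_force: [0.2, 1.6, 0.4]
gripper_width: 0.442
grasp_force: 60.8
(array([0.0007, 0.0002, 0.0026]), 'tooly deg', np.float64(33.7), 'tilt', array([-0.001, -0.001, -1.   ]), 'q', array([ 0.05,  0.41, -0.68,  2.  ,  0.33,  0.85, -0.23]), 'F', array([0.2, 1.6, 0.4]), 't', 9.2, array([0.4722, 0.1923, 0.1026]))
```

View pics/v7.png

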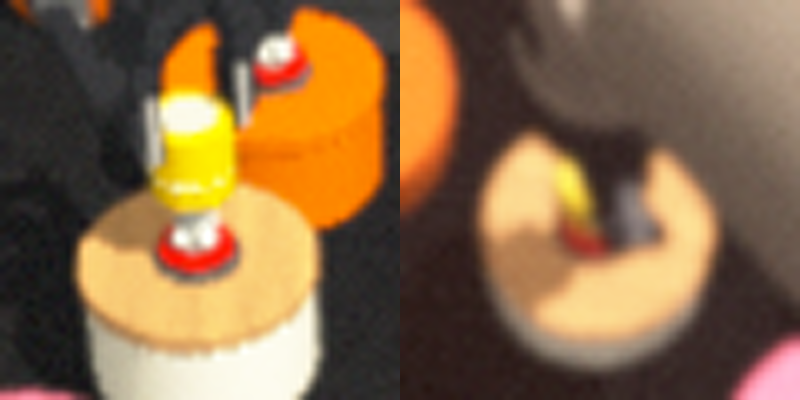

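The picture shows the cap (centre 196) aligned with the stud and gasket (197) in the side view, with its mouth just above the tip. Descend in small steps, watching the force.

To row units: 0.01 m is 0.2, 0.005 m is 0.1.

```bash
echo '{"sx":[0, 0, 0, 0], "sy":[0, 0, 0, 0], "sz":[0.2, 0.1, 0, 0], "twist":[0, 0, 0, 0], "jaw":[0, 0, 0, 0]}' | python3 -m creep 100
echo '{"sx":[0, 0, 0, 0], "sy":[0, 0, 0, 0], "sz":[0.1, 0.06, 0, 0], "twist":[0, 0, 0, 0], "jaw":[0, 0, 0, 0]}' | python3 -m creep
```

```text
t: 9.7
eef_pos: [0.4722, 0.1938, 0.0877]
tool_rot: [-0.0, 0.471, 0.882, -0.0]
contact_force: [0.1, 0.0, -0.4]
gripper_width: 0.427
grasp_force: 100.1
t: 10.1
eef_pos: [0.472, 0.1934, 0.0796]
tool_rot: [-0.0, 0.471, 0.882, -0.0]
contact_force: [0.4, -0.8, 1.0]
gripper_width: 0.425
grasp_force: 100.9
```

No side contact and the cap mouth is around the stud. Go on over the balls.

```bash
for i in 1 ; do echo '{"sx":[0, 0], "sy":[0, 0], "sz":[0.06, 0], "twist":[0, 0], "jaw":[0, 0]}' | python3 -m creep; done
echo '{"sx":[0, 0], "sy":[0, 0], "sz":[0.06, 0], "twist":[0, 0], "jaw":[0, 0]}' | python3 -m creep
echo '{"sx":[0, 0], "sy":[0, 0], "sz":[0.06, 0], "twist":[0, 0], "jaw":[0, 0]}' | python3 -m creep
```

```text
t: 10.3
eef_pos: [0.4715, 0.193, 0.0769]
tool_rot: [-0.0, 0.471, 0.882, -0.001]
contact_force: [-4.1, -1.9, 7.9]
gripper_width: 0.421
grasp_force: 101.7
t: 10.5
eef_pos: [0.4711, 0.1928, 0.0734]
tool_rot: [-0.0, 0.471, 0.882, -0.001]
contact_force: [-3.4, -3.2, -0.3]
gripper_width: 0.428
grasp_force: 100.8
t: 10.7
eef_pos: [0.4709, 0.1927, 0.0692]
tool_rot: [-0.001, 0.471, 0.882, -0.001]
contact_force: [-1.5, -0.8, -11.3]
gripper_width: 0.424
grasp_force: 101.1
```

Clicked: about 8 N up, then 11 N pulling down, as described. Now squeeze the gasket.

```bash
echo '{"sx":[0, 0], "sy":[0, 0], "sz":[0.06, 0], "twist":[0, 0], "jaw":[0, 0]}' | python3 -m creep
echo '{"sx":[0, 0], "sy":[0, 0], "sz":[0.04, 0], "twist":[0, 0], "jaw":[0, 0]}' | python3 -m creep
echo '{"sx":[0, 0], "sy":[0, 0], "sz":[0.02, 0], "twist":[0, 0], "jaw":[0, 0]}' | python3 -m creep
```

```text
t: 10.9
eef_pos: [0.4722, 0.1936, 0.0674]
tool_rot: [-0.0, 0.471, 0.882, -0.0]
contact_force: [-2.5, -2.3, -4.4]
gripper_width: 0.423
grasp_force: 102.1
t: 11.1
eef_pos: [0.4725, 0.1937, 0.0663]
tool_rot: [0.0, 0.471, 0.882, -0.0]
contact_force: [-5.5, -2.6, 5.0]
gripper_width: 0.422
grasp_force: 103.1
t: 11.3
eef_pos: [0.4725, 0.1937, 0.0656]
tool_rot: [0.0, 0.471, 0.882, -0.0]
contact_force: [-4.6, -3.1, 7.4]
gripper_width: 0.423
grasp_force: 103.5
```

To row units: 0.002 m is 0.04.

```bash
echo '{"sx":[0, 0], "sy":[0, 0], "sz":[0.04, 0], "twist":[0, 0], "jaw":[0, 0]}' | python3 -m creep 110
echo '{"sx":[0, 0, 0], "sy":[0, 0, 0], "sz":[0.04, 0, 0], "twist":[0, 0, 0], "jaw":[0, 0, 0]}' | python3 -m creep
```

```text
t: 11.5
eef_pos: [0.4725, 0.1937, 0.064]
tool_rot: [0.001, 0.471, 0.882, -0.0]
contact_force: [-6.4, -4.7, 13.3]
gripper_width: 0.419
grasp_force: 109.7
t: 11.8
eef_pos: [0.4726, 0.1937, 0.0632]
tool_rot: [0.001, 0.471, 0.882, -0.001]
contact_force: [-10.7, -6.4, 24.3]
gripper_width: 0.417
grasp_force: 111.8
```

Run:
```python
from h import *
print(togo([.472,.193,.063]))
s=eyes.read_camera("side")
cv2.imwrite("pics/v8.png",cv2.resize(s[170:350,235:415],(600,600),interpolation=2))
```

```text
(array([-0.0002, -0.0009,  0.0002]), 'tooly deg', np.float64(33.8), 'tilt', array([ 0.001, -0.002, -1.   ]), 'q', array([ 0.01,  0.46, -0.65,  2.02,  0.4 ,  0.78, -0.28]), 'F', array([-10.7,  -6.4,  24.3]), 't', 11.8, array([0.4726, 0.1937, 0.0632]))
```

View pics/v8.png

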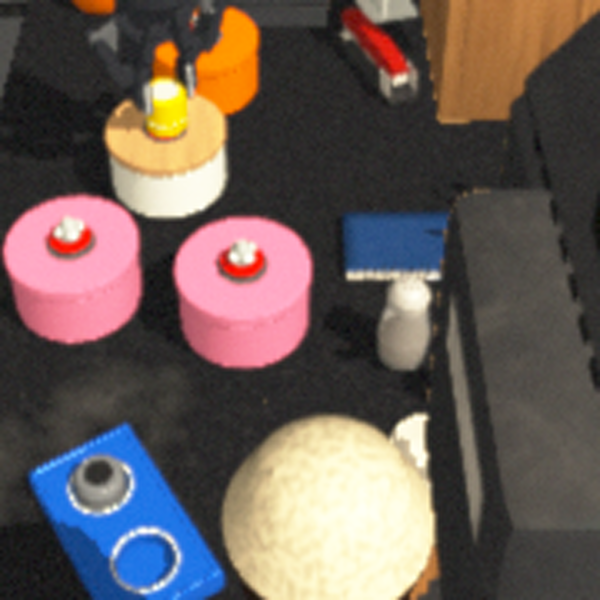

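The picture shows the cap fully down on the lid at crop (167,108), still held, with the bung in the tray and the other things undisturbed. The push is steady at 24 N. Hand in.

```bash
python3 -c "
from station import bot
print(bot.hand_in())"
```

```text
the job is handed in; nothing more can be done
None
```

I lifted the yellow cap from the tray, clicked it over the stud on the white, wooden-lidded canister, and handed in with it still gripped and pressing down at about 24 N, at about 12 s; the rising resistance indicates the gasket is at or near full squeeze, and no verdict was shown.

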